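File the bracket's sawn edge and stack the clamp on its guide rod

TASK

Take the file from the white tray and give the rough top edge of the bracket in the jig three full strokes, square across the edge and nose first in the jig's forward direction, lifting the file clear on every return and never dragging it back; then lay the file flat in the tray again. Lower every loose clamp plate over the tall guide rod, without letting it fall, until it lies flat, then lower the filed bracket on top of them, with the plates' tail ends and the bracket's upright all pointing the same way. Leave the tape roll, the jar and the beaker alone.

Things in the scene. Friction and masses are not known exactly. Their poses are not given: they have to be found in the camera images.
- file: surface file, loose, 0.26 kg, at first flat in the tray: dark steel blade 160 x 24 x 5 mm, a narrower nose tongue (20 mm more) at its +x end, a raised wooden grip 80 x 24 mm over its middle, 19 to 49 mm above the blade's underside; grasp the grip across its 24 mm. Origin: underside of the blade, below the grip's middle; x points to the nose, z up
- tray: shallow white plastic tray, 240 (x) x 130 (y) x 22 mm high, walls and floor 5 mm, fixed to the bench; origin: centre of its underside, so the file lies at 5 mm above it
- jig: filing jig, fixed: grey base 180 x 88 mm, carrying a floating aluminium bed; origin: centre of its underside on the bench; its +x is the forward (filing) direction, with a dark stop block at that end
- bed (a joint): floating bed of the jig (m): 0 = home against the stop at the jig's +x end, negative = pulled back, to -0.020. A spring holds it home with only about 0.7 N, growing 60 N/m, plus 0.3 N friction. Forward strokes press it on the stop; a file dragged backwards on the work pulls it off
- bed_seat (a point): centre of the bed's pocket floor, 30 mm above the bench, axes as the jig. The pocket is 123 x 59 mm, its rim 6 mm high all round; the bracket's foot stands in it, so lift the bracket straight up at least 10 mm
- bracket: loose aluminium angle bracket, 0.21 kg: foot 120 (x) x 56 (y) x 8 mm with an 18 mm through hole at x = +20 mm; upright flange 8 mm thick (x), 56 mm wide (y), at x = -55 mm, its top 65 mm above the underside. Starts in the jig's bed, its x along the jig's x (to 0.03 rad). Grasp the flange from above across its 8 mm. Origin: centre of the foot's underside
- bracket_edge (a point): middle of the bracket's rough, darker top edge (the sawn edge to be filed), at (-55, 0, 65) mm in the bracket's frame; the edge runs along the bracket's y
- bracket_hole (a point): centre of the bracket's hole at the underside of the foot, (20, 0, 0) mm in the bracket's frame
- stand: guide-rod stand, fixed: dark steel disc 124 mm across and 15 mm high with an upright steel rod 12 mm in diameter on its axis, its top 175 mm above the bench, the last 12 mm tapered to 4 mm; origin: centre of the underside
- rod_foot (a point): on the rod's axis at the disc's top face, 15 mm above the bench: the lowest part of the stack rests here
- rod_top (a point): tip of the rod, 175 mm above the bench
- plate0: loose aluminium clamp plate, 130 (x) x 44 (y) x 14 mm, 0.21 kg, lying flat on the bench, with an 18 mm through hole at x = +25 mm. Origin: centre of the underside. To clear the rod, grasp it across its 44 mm near the tail, at x = -50 mm. One to three such plates are present; an absent one is None from the start
- plate0_hole (a point): centre of that plate's hole at its underside, (25, 0, 0) mm in the plate's frame
- plate0_tail (a point): point on that plate's top at its tail, the end farther from the hole, (-50, 0, 14) mm in the plate's frame
- plate1: loose aluminium clamp plate, 130 (x) x 44 (y) x 14 mm, 0.21 kg, lying flat on the bench, with an 18 mm through hole at x = +25 mm. Origin: centre of the underside. To clear the rod, grasp it across its 44 mm near the tail, at x = -50 mm. One to three such plates are present; an absent one is None from the start
- plate1_hole (a point): centre of that plate's hole at its underside, (25, 0, 0) mm in the plate's frame
- plate1_tail (a point): point on that plate's top at its tail, the end farther from the hole, (-50, 0, 14) mm in the plate's frame
- plate2: loose aluminium clamp plate, 130 (x) x 44 (y) x 14 mm, 0.21 kg, lying flat on the bench, with an 18 mm through hole at x = +25 mm. Origin: centre of the underside. To clear the rod, grasp it across its 44 mm near the tail, at x = -50 mm. One to three such plates are present; an absent one is None from the start
- plate2_hole (a point): centre of that plate's hole at its underside, (25, 0, 0) mm in the plate's frame
- plate2_tail (a point): point on that plate's top at its tail, the end farther from the hole, (-50, 0, 14) mm in the plate's frame
- tape: roll of tape lying flat, 90 mm across, 24 mm high: a bystander, to be left alone; origin: centre of the underside
- reagent: small amber jar 56 mm across, 120 mm high: a bystander, to be left alone; origin: centre of the underside
- beaker: glass beaker 70 mm across, 80 mm high: a bystander, to be left alone; origin: centre of the underside
There are look-alikes about, which are no part of the job. Leave any pink look-alike of the bracket alone. Of the things like the stand, leave any that is brown; of the rest the smaller one is meant.

How it is judged (in metres and radians):
On the way, in this order (a step that is already met when the one before it is completed fails the run):
1. first stroke begins: the bracket in the bed, the file on its edge, square across, with the nose half (20 mm or more ahead of the grip's middle) on the edge (contact force between file and bracket above 0.5 N and x of bracket_edge in the frame of file above 0.02 m and horizontal distance between bracket and bed_seat below 0.012 m and angle between the x axis of file and the x axis of bracket, either way round below 0.35 rad and y of bracket_edge in the frame of file between -0.025 and 0.025 m), for 0.05 s.
2. first stroke ends: still pressing, the file pushed on until the heel half (20 mm or more behind the grip's middle) is on the edge (contact force between file and bracket above 0.5 N and x of bracket_edge in the frame of file below -0.02 m and angle between the x axis of file and the x axis of bracket, either way round below 0.35 rad and y of bracket_edge in the frame of file between -0.025 and 0.025 m), for 0.02 s.
3. the file lifted at least 6 mm clear of the edge after the first stroke, before coming back (z of bracket_edge in the frame of file below -0.006 m and x of bracket_edge in the frame of file below -0.005 m), for 0.05 s.
4. second stroke begins: the bracket in the bed, the file on its edge, square across, with the nose half (20 mm or more ahead of the grip's middle) on the edge (all of step 1), for 0.05 s.
5. second stroke ends: still pressing, the file pushed on until the heel half (20 mm or more behind the grip's middle) is on the edge (all of step 2), for 0.02 s.
6. the file lifted at least 6 mm clear of the edge after the second stroke, before coming back (all of step 3), for 0.05 s.
7. third stroke begins: the bracket in the bed, the file on its edge, square across, with the nose half (20 mm or more ahead of the grip's middle) on the edge (all of step 4), for 0.05 s.
8. third stroke ends: still pressing, the file pushed on until the heel half (20 mm or more behind the grip's middle) is on the edge (all of step 5), for 0.02 s.
9. the file lifted at least 6 mm clear of the edge after the third stroke, before coming back (all of step 6), for 0.05 s.
At the end, for the whole second after the job is handed in: File flat in the tray. Each plate present: hole within 7 mm of the rod axis, flat to 0.07 rad, underside below 47 mm; bracket likewise above them all, underside below 61 mm; each plate's tail point within 55 mm (from above) of the bracket's edge; all at rest (x of file in the frame of tray between -0.08 and 0.08 m and y of file in the frame of tray between -0.055 and 0.055 m and z of file in the frame of tray below 0.01 m and angle between file's own z axis and vertical below 0.08 rad and linear speed of each of file, bracket, plate0, plate1, plate2 below 0.02 m/s and horizontal distance between each of bracket_hole, plate0_hole, plate1_hole, plate2_hole and rod_foot below 0.007 m and angle between each of bracket, plate0, plate1, plate2's own z axis and vertical below 0.07 rad and height (world z) of bracket below 0.061 m and height (world z) of each of plate0, plate1, plate2 below 0.047 m and z of bracket in the frame of plate0 above 0.006 m and horizontal distance between each of plate0_tail, plate1_tail, plate2_tail and bracket_edge below 0.055 m and z of bracket in the frame of plate1 above 0.006 m and z of bracket in the frame of plate2 above 0.006 m); the robot touches nothing.
It fails at once if the file is dragged backwards on the bracket (the bed pulled more than 4 mm off its stop while the file presses on the bracket) (contact force between file and bracket above 0.3 N and value of joint bed below -0.004 m).
It fails at once if a plate or the bracket falls down the rod (faster than 0.6 m/s) ((horizontal distance between plate0_hole and rod_foot below 0.009 m and height (world z) of plate0 between 0.07 and 0.165 m and linear speed of plate0 above 0.6 m/s) or (horizontal distance between plate1_hole and rod_foot below 0.009 m and height (world z) of plate1 between 0.07 and 0.165 m and linear speed of plate1 above 0.6 m/s) or (horizontal distance between plate2_hole and rod_foot below 0.009 m and height (world z) of plate2 between 0.07 and 0.165 m and linear speed of plate2 above 0.6 m/s) or (horizontal distance between bracket_hole and rod_foot below 0.009 m and height (world z) of bracket between 0.07 and 0.165 m and linear speed of bracket above 0.6 m/s)).
It fails at once if the tape roll, jar or beaker is moved more than 30 mm or tipped (distance of any of tape, reagent, beaker from where it was at the start of the episode above 0.03 m or angle between any of tape, reagent, beaker's own z axis and vertical above 0.5 rad).
Of plate0, plate1, plate2 only 1 to 3 are there at a start; the rules pass over those that are not, and their reading is None.
At some moment in a run one of plate0, plate1, plate2 may be knocked a few centimetres aside while the robot is not near it.
It also fails if it takes over 210 s, if anything falls off the work surface, if the arm or the gripper's body presses on something with over 40 N, if the wrist force passes 120 N, or if a joint passes its speed limit or range.

ROBOT

A 6-joint arm with a two-finger parallel gripper is mounted at the origin on the work surface. World frame = base frame: x ahead of the robot, y to its left, z up, the work surface at z = 0. Lengths are in mm, angles in rad, forces in N, time in s.
With the tool pointing down it reaches from about 350 to 775 mm from the base axis. Payload 7.3 kg.
Tool frame: the origin (TCP) lies midway between the tips of the shut fingers; the grasp point (between the pads) lies 19 mm behind it; z points along the fingers, y is the line along which they close (so a half turn about z gives the same grasp; the last joint's range is limited). The gripper opens to 92 mm and grips with 3 to 60 N. Pads are 19 mm wide; open, the fingers measure 130 mm over their backs; the gripper's body (75 mm by 190 mm) begins 47 mm behind the grasp point.
Start: joints at [1.016, 0.342, 1.524, -0, 1.275, -0.146], TCP at [208.68, 481.765, 226.741] pointing down, gripper open.
Joint ranges: [-2.53, 2.53], [-0.77, 2.02], [0.04, 2.7], [-1, 4.14], [0.28, 2.66], [-3.11, 3.11]. Speed limits (rad/s): [2.57, 2.57, 3.14, 3.14, 3.14, 3.14].

INTERFACE

Orientations are given as [roll, pitch, yaw] about the fixed x, y, z axes, in that order (R = Rz(yaw) Ry(pitch) Rx(roll)).
In Python, from plant import bot gives the robot as it stands. The module is installed in compiled form; this text tells all that it offers.
- The arm moves only by the shell command python3 -m crank 'ROWS' [OPENING]. ROWS is JSON, a list of rows, each a list of 6 numbers: the shift along the tool's x, y, z in m, then the turn, a rotation vector about the tool's x, y, z in rad. In form: [[dx, dy, dz, wx, wy, wz], ...]. A call has 1 to 5 rows; each row shifts and turns the commanded pose from where the row before left it, along the tool's axes as they then stand; what a row does not reach is not made up. A row lasts 1/8 s, in which the tool goes at most 62.5 mm and 10.7 degrees, less where a joint would pass 70% of its speed; a pose out of reach is approached as far as the arm can. A call is refused whole if a number of a shift passes 0.0625 or a number of a turn 0.188, either way. A call with a gripper value outside its range is refused whole. OPENING is the opening in per cent of the stroke, from 0 (shut) to 100 (fully open), set as the call begins (- or left out, the last holds). The fingers move at their own pace and stop on an object; the grip force is fixed at half the most. Time passes only in rows, so rows that do not move let the fingers close. It gives the time, the measured TCP pose, the force, the opening and the grip force at its end, in the units of the state.
- bot.get_obs(): the state, without advancing time (a new reading comes with each control period).
- bot.capture(name): name is "scene" or "top" or "wrist"; returns a dict with "color" (400x640x3 uint8, blue, green, red), "fov_y" (degrees; the focal length in pixels is half the picture's height over the tangent of half this angle, whatever the lens; pixels are square), "cx", "cy" (the principal point, pixels), "extrinsics" (4x4, takes a point from world to camera coordinates); the wrist camera has in their place "tool_from_camera" (4x4, takes a point from camera to tool coordinates, whose origin is the TCP and whose axes are the flange's). Camera axes: x right, y up, looking along -z (the intrinsics and any distortion apply to the point x, -y, -z); pixel columns grow to the right and rows downward; lengths in mm; the calibration is good to about 2 mm. A picture is of the moment at which its call begins: read the wrist's pose just before it. There is no depth.
- bot.close_job(): hands the job in; it is judged then, once.
The state is a dict: "time": time; "joint_positions": joint angles; "dq": joint speeds; "tau": joint torques, N m; "tool_pos": TCP position; "tcp_rot": TCP orientation; "contact_force": force on the tool from outside, world axes, zero at the start; "moment": the same for the moment, N m; "grip_width": finger opening in mm; "finger_force": force on a finger pad.
Only numpy, scipy, OpenCV 4.12 (cv2) and the standard library are available. Lean on these libraries where they do the work, as an engineer would, in place of code of your own. Each camera call takes 0.05 s, during which the arm holds its last target. There are 200 camera calls.

## Working session

There is one attempt and no reset: what is moved stays moved. The work goes in short steps, Python scripts to look and compute and a shell command to move; the robot and the scene stay as the last step left them, time stands still between calls to the robot, and variables do not carry over. Pictures are saved under pics/ and viewed, at most 14 in all, crops included, and the job is handed in when it is done.

```bash
mkdir -p pics; ls; python3 - <<'E'
from plant import bot
import cv2,numpy as np
o=bot.get_obs();print({k:np.round(v,3).tolist() for k,v in o.items()})
for n in("scene","top","wrist"):
    c=bot.capture(n);cv2.imwrite(f"pics/{n}0.png",c["color"]);print(n,{k:np.round(v,4).tolist() for k,v in c.items() if k!="color"})
E
```

```text
pics
{'time': 0.0, 'joint_positions': [1.016, 0.343, 1.525, -0.0, 1.275, -0.146], 'dq': [-0.001, -0.001, 0.002, 0.0, -0.0, 0.0], 'tau': [-0.002, -43.124, -24.422, 0.072, 0.056, -0.0], 'tool_pos': [208.469, 481.405, 226.056], 'tcp_rot': [-3.14, -0.0, 2.733], 'contact_force': [-0.649, 0.164, 0.502], 'moment': [-0.015, -0.002, 0.074], 'finger_force': 0.0, 'grip_width': 91.344}
scene {'fov_y': 55.3315, 'cx': 314.3575, 'cy': 199.1799, 'extrinsics': [[-0.2392, 0.971, 0.0069, 94.473], [-0.7491, -0.189, 0.6349, 243.7102], [0.6178, 0.1467, 0.7726, -1464.5398], [0.0, 0.0, 0.0, 1.0]]}
top {'fov_y': 42.9209, 'cx': 320.1278, 'cy': 197.802, 'extrinsics': [[0.0031, -1.0, -0.0083, 32.0209], [0.9836, 0.0016, 0.1801, -469.634], [-0.1801, -0.0088, 0.9836, -1742.2305], [0.0, 0.0, 0.0, 1.0]]}
wrist {'fov_y': 71.9559, 'cx': 318.2787, 'cy': 200.8338, 'tool_from_camera': [[0.001, 0.9594, 0.2822, 75.6899], [1.0, -0.0006, -0.0013, -1.3071], [-0.001, 0.2822, -0.9594, -157.7297], [0.0, 0.0, 0.0, 1.0]]}
```

View pics/top0.png

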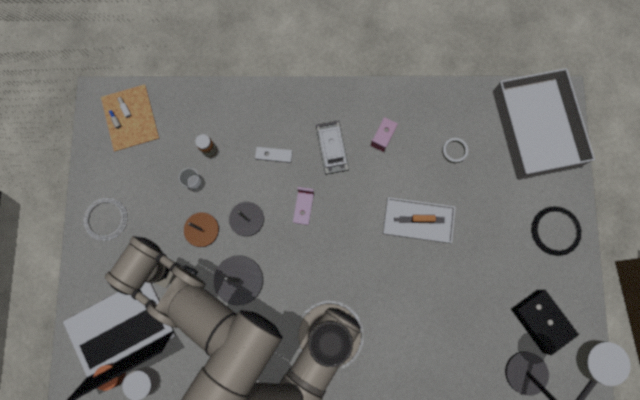

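View pics/scene0.png

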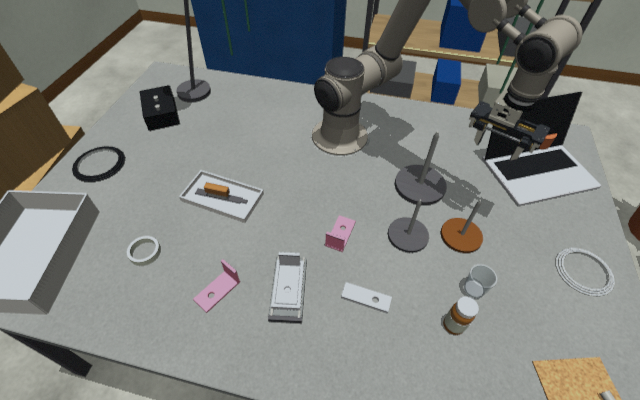

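```bash
cat > h.py <<'E'
import numpy as np,cv2
from plant import bot
from scipy.spatial.transform import Rotation as R
def cam(n):
    o=bot.get_obs(); c=bot.capture(n); f=200/np.tan(np.radians(c["fov_y"]/2))
    if n=="wrist":
        T=np.eye(4);T[:3,:3]=R.from_euler("xyz",o["tcp_rot"]).as_matrix();T[:3,3]=o["tool_pos"]
        E=np.linalg.inv(T@np.array(c["tool_from_camera"]))
    else: E=np.array(c["extrinsics"])
    return dict(img=c["color"],f=f,cx=c["cx"],cy=c["cy"],E=E)
def save(c,name):
    cv2.imwrite(f"pics/{name}.png",c["img"]); np.savez(f"pics/{name}.npz",**{k:v for k,v in c.items()})
def load(name): return dict(np.load(f"pics/{name}.npz"))
def w(c,u,v,z):
    d=np.array([(u-c["cx"])/c["f"],-(v-c["cy"])/c["f"],-1]);Rm=c["E"][:3,:3];o=-Rm.T@c["E"][:3,3];d=Rm.T@d
    return np.round(o+d*(z-o[2])/d[2],1)
def proj(c,p):
    q=c["E"][:3,:3]@np.array(p,float)+c["E"][:3,3]; return np.round([c["cx"]-c["f"]*q[0]/q[2],c["cy"]+c["f"]*q[1]/q[2]],1)
def rect(c,pts,z,L,W):
    """pixel corners -> centre and yaw of long axis"""
    P=np.array([w(c,u,v,z)[:2] for u,v in pts]);r=cv2.minAreaRect(P.astype(np.float32));return r
def rel(target,yaw=None):
    """shift in tool axes to reach target TCP (mm), turn wz to reach tool yaw"""
    o=bot.get_obs();M=R.from_euler("xyz",o["tcp_rot"]).as_matrix()
    print("tcp",np.round(o["tool_pos"],1),"rot",np.round(o["tcp_rot"],4),"tool shift m",np.round(M.T@(np.array(target)-o["tool_pos"])/1000,4))
    if yaw is not None:
        T=R.from_euler("xyz",[np.pi,0,yaw]).as_matrix();print("turn rotvec",np.round(R.from_matrix(M.T@T).as_rotvec(),4))
E
python3 - <<'E'
from h import *
c=cam("top");save(c,"top1")
i=c["img"][110:250,180:470];cv2.imwrite("pics/crop1.png",cv2.resize(i,None,fx=2.7,fy=2.7,interpolation=cv2.INTER_CUBIC))
for n,u,v,z in[("stand",247,219,15),("tray",419,220,0),("jig",332,147,30),("plate",273,155,14),("tape",455,150,12),("jar",206,145,60),("beaker",190,180,40),("brown",201,229,15)]:print(n,w(c,u,v,z))
E
```

```text
stand [397.9 292.1  15. ]
tray [ 397.6 -318.7    0. ]
jig [657.9  -8.9  30. ]
plate [632.3 204.7  14. ]
tape [ 652.1 -454.9   12. ]
jar [656.2 438.6  60. ]
beaker [533.5 494.6  40. ]
brown [362.  453.7  15. ]
```

View pics/crop1.png

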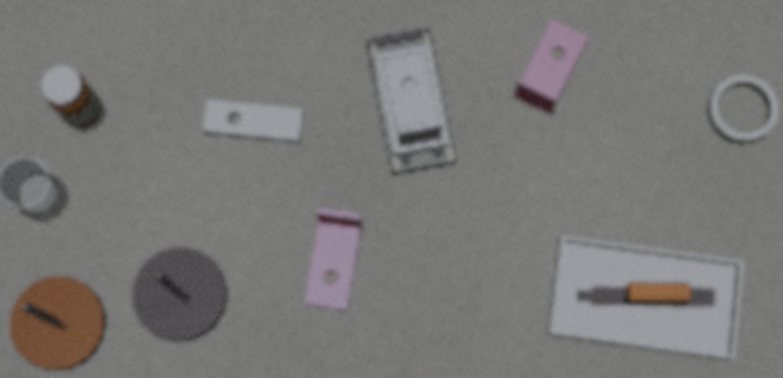

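Stands: brown (201,229), large grey (239,280), small grey (247,219). The small grey one is meant, since it is neither brown nor the larger. The brackets at (303,205) and (384,134) are pink look-alikes; the real one is in the jig at (332,147), stop block at the far end (crop 400,38). One plate is visible at (273,155), hole at its left. The file's nose points left in the picture (world +y), grip at crop (660,292).

```bash
python3 -m crank '[[0,0,-0.06,0,0,0],[0,0,0,0,0,0.18],[0,0,0,0,0,0.18],[0,0,0,0,0,0.18],[0,0,0,0,0,0.18]]' 50
python3 -m crank '[[0,0,0,0,0,0.18],[0,0,0,0,0,0.18],[0,0,0,0,0,0.097],[-0.0425,0.03,0,0,0,0],[-0.0425,0.03,0,0,0,0]]'
python3 -m crank '[[-0.0425,0.03,0,0,0,0],[-0.0425,0.03,0,0,0,0],[-0.0425,0.03,0,0,0,0],[-0.0425,0.03,0,0,0,0],[-0.0425,0.03,0,0,0,0]]'
python3 -m crank '[[-0.0425,0.03,0,0,0,0],[-0.0425,0.03,0,0,0,0],[-0.054,-0.009,0,0,0,0],[-0.054,-0.009,0,0,0,0],[-0.054,-0.009,0,0,0,0]]'
python3 -m crank '[[-0.054,-0.009,0,0,0,0],[-0.054,-0.009,0,0,0,0],[-0.054,-0.009,0,0,0,0],[-0.054,-0.009,0,0,0,0],[-0.054,-0.009,0,0,0,0]]'
python3 -m crank '[[0,0,0.04,0,0,0],[0,0,0.04,0,0,0],[0,0,0,0,0,0]]'
python3 - <<'E'
from h import *
c=cam("wrist");save(c,"w1");rel(list(w(load("top1"),424.4,218.1,54))[:2]+[150],1.556);print(w(load("top1"),424.4,218.1,54))
E
```

```text
time: 0.82
tool_pos: [208.6, 481.6, 286.6]
tcp_rot: [-3.141, 0.0, 2.007]
contact_force: [0.1, -0.7, -0.2]
grip_width: 48.3
finger_force: 0.0
time: 1.45
tool_pos: [267.6, 395.0, 286.4]
tcp_rot: [-3.141, 0.0, 1.558]
contact_force: [0.8, 0.5, 0.4]
grip_width: 45.9
finger_force: 0.0
time: 2.08
tool_pos: [414.8, 179.6, 286.8]
tcp_rot: [3.141, -0.0, 1.556]
contact_force: [-0.8, 0.6, 0.6]
grip_width: 45.9
finger_force: 0.0
time: 2.7
tool_pos: [442.9, -67.9, 286.6]
tcp_rot: [-3.142, -0.0, 1.556]
contact_force: [2.3, -0.8, -0.5]
grip_width: 46.2
finger_force: 0.0
time: 3.32
tool_pos: [393.8, -337.3, 286.6]
tcp_rot: [3.141, -0.0, 1.556]
contact_force: [1.0, 0.3, 0.1]
grip_width: 46.0
finger_force: 0.0
time: 3.7
tool_pos: [393.1, -334.3, 204.1]
tcp_rot: [-3.137, -0.005, 1.555]
contact_force: [0.5, -0.1, 0.5]
grip_width: 45.9
finger_force: 0.0
tcp [ 394.1 -335.3  206.4] rot [-3.1401e+00 -1.8000e-03  1.5557e+00] tool shift m [0.0078 0.0026 0.0564]
turn rotvec [-0.0015 -0.0018 -0.0003]
[ 396.8 -327.4   54. ]
```

View pics/w1.png

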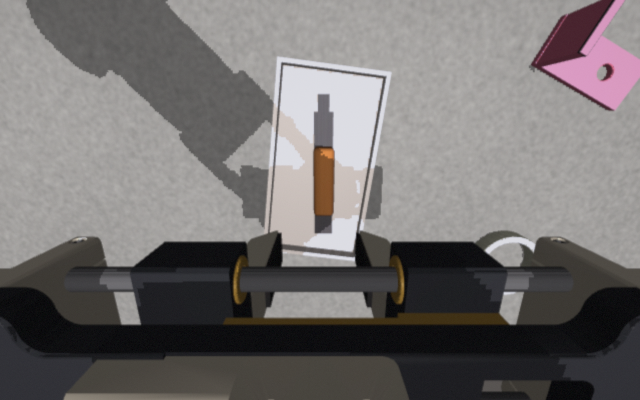

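The tray fills the middle of the picture: file upright in the view, nose up at (323,97), blade heel at (323,232), grip (324,148)-(324,215).

```bash
python3 - <<'E'
from h import *
c=load("w1")
hsv=cv2.cvtColor(c["img"],cv2.COLOR_BGR2HSV)
m=cv2.inRange(hsv,(5,150,90),(20,255,255));m[:,:290]=0;m[:,360:]=0;m[235:]=0
p=np.argwhere(m)[:,::-1].astype(np.float32);r=cv2.minAreaRect(p);print(r)
for q in cv2.boxPoints(r):print(q,w(c,*q,54))
print("grip",w(c,*r[0],54),"nose",w(c,323,95,8),w(c,323,233,10))
for q in[(278,58),(390,73),(355,259)]:print(w(c,*q,22))
rel([396,-330,150])
E
```

```text
((323.5, 181.0), (66.0, 17.0), 90.0)
[315. 148.] [ 389.6 -288.2   54. ]
[332. 148.] [ 408.4 -288.5   54. ]
[332. 214.] [ 408.3 -365.3   54. ]
[315. 214.] [ 388.3 -365.1   54. ]
grip [ 398.7 -325.5   54. ] nose [ 399.5 -229.6    8. ] [ 397.8 -407.8   10. ]
[ 349.4 -191.3   22. ]
[ 475.5 -208.6   22. ]
[ 441.1 -441.6   22. ]
tcp [ 394.1 -335.3  206.4] rot [-3.1401e+00 -1.8000e-03  1.5557e+00] tool shift m [0.0052 0.0019 0.0564]
```

```bash
python3 -m crank '[[0.007,0.0045,0.04,0,0,0],[0,0,0.05,0,0,0],[0,0,0.05,0,0,0],[0,0,0.03,0,0,0],[0,0,0.016,0,0,0]]' 50
python3 -m crank '[[0,0,0,0,0,0],[0,0,0,0,0,0]]' 50
python3 -m crank '[[0,0,0,0,0,0],[0,0,0,0,0,0],[0,0,0,0,0,0],[0,0,0,0,0,0]]' 0
python3 -m crank '[[0,0,-0.03,0,0,0],[0,0,-0.06,0,0,0],[0,0,-0.06,0,0,0],[0,0,-0.05,0,0,0],[0,0,0,0,0,0]]'
```

```text
time: 4.38
tool_pos: [400.0, -329.3, 21.0]
tcp_rot: [3.141, 0.001, 1.556]
contact_force: [-0.5, -0.1, 0.6]
grip_width: 45.9
finger_force: 0.0
time: 4.62
tool_pos: [400.0, -329.6, 22.3]
tcp_rot: [3.139, 0.002, 1.556]
contact_force: [-0.4, 0.4, -0.0]
grip_width: 45.9
finger_force: 0.0
time: 5.12
tool_pos: [399.1, -328.8, 21.1]
tcp_rot: [3.141, 0.0, 1.556]
contact_force: [-0.9, 0.9, 6.0]
grip_width: 23.8
finger_force: 30.0
time: 5.75
tool_pos: [400.4, -330.0, 224.3]
tcp_rot: [3.136, 0.006, 1.556]
contact_force: [0.1, 0.2, -3.7]
grip_width: 24.0
finger_force: 30.0
```

```bash
python3 -m crank '[[0,0,0,0,0,0.171],[0,0,0,0,0,0.171],[0,0,0,0,0,0.171],[0,0,0,0,0,0.171],[0,0,0,0,0,0.171]]'
python3 -m crank '[[0,0,0,0,0,0.171],[0,0,0,0,0,0.171],[0,0,0,0,0,0.171],[0.0487,-0.0314,0,0,0,0],[0.0487,-0.0314,0,0,0,0]]'
python3 -m crank '[[0.0487,-0.0314,0,0,0,0],[0.0487,-0.0314,0,0,0,0],[0.0487,-0.0314,0,0,0,0],[0,0,0,0,0,0],[0,0,0,0,0,0]]'
python3 - <<'E'
from h import *
c=cam("wrist");save(c,"w2");o=bot.get_obs();print(o["tool_pos"],o["tcp_rot"])
E
```

```text
time: 6.38
tool_pos: [398.3, -327.8, 218.3]
tcp_rot: [-3.137, 0.0, 0.695]
contact_force: [-0.2, -0.4, -3.8]
grip_width: 23.8
finger_force: 30.0
time: 7.0
tool_pos: [482.9, -247.8, 218.4]
tcp_rot: [-3.139, 0.003, 0.185]
contact_force: [0.3, -0.2, -2.5]
grip_width: 23.5
finger_force: 30.0
time: 7.62
tool_pos: [608.0, -128.7, 218.4]
tcp_rot: [-3.14, 0.004, 0.189]
contact_force: [0.2, 0.7, -3.0]
grip_width: 24.3
finger_force: 30.0
[ 607.88784071 -129.36929855  219.03185073] [-3.14032019e+00  2.93734528e-03  1.87330976e-01]
```

View pics/w2.png

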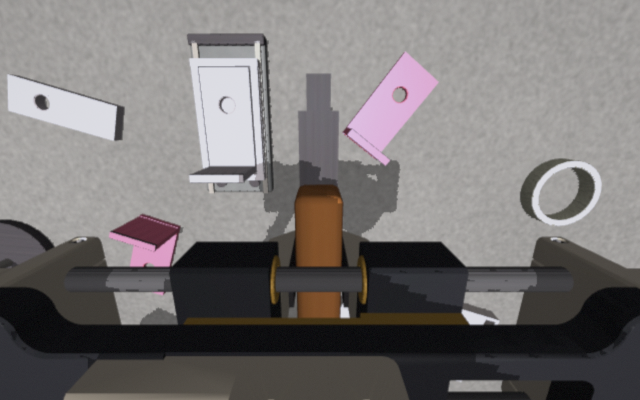

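The jig is at (228,110), stop block at the top (228,40), bracket hole at (228,104), flange along (190–258, 174). Plate at upper left (63,107). I'll enlarge the bracket once to confirm it and read its edge.

```bash
python3 - <<'E'
from h import *
c=load("w2");cv2.imwrite("pics/crop2.png",cv2.resize(c["img"][30:200,175:285],None,fx=3.5,fy=3.5,interpolation=cv2.INTER_CUBIC))
E
```

```text
(no output)
```

View pics/crop2.png

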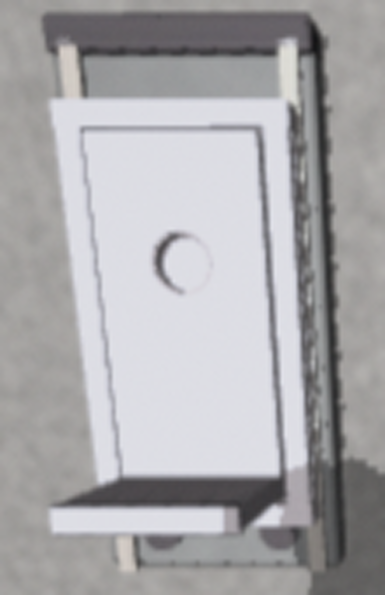

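```bash
python3 - <<'E'
from h import *
c=load("w2");g=lambda a,b,z:w(c,175+(a-.5*0)/3.5,30+b/3.5,z)
print("edge",g(137.5,520,95),"L",g(50,520,95),"R",g(225,520,95))
h=g(186,262,38);print("hole",h)
a=g(172,128,36);b=g(201,478,36);print(a,b,np.arctan2(*(a-b)[[1,0]]))
l=g(50,520,95);r=g(225,520,95);print("edge yaw",np.arctan2(*(l-r)[[1,0]])-np.pi/2)
t=[g(45,15,40),g(308,12,40)];print("stop",t,np.arctan2(*(t[0]-t[1])[[1,0]])-np.pi/2)
for q in[(9,100),(13,76),(123,106),(118,138),(42,102)]:print("plate",w(c,*q,14))
for y in(.15,.187):print("edge from hole",h[:2]-75*np.array([np.cos(y),np.sin(y)]))
t=load("top1");print("top view edge",w(t,180+420/2.7,110+133/2.7,95),"hole",w(t,180+408/2.7,110+81/2.7,38))
E
```

```text
edge [604.5 -20.3  95. ] L [599.6   5.3  95. ] R [609.4 -45.8  95. ]
hole [678.8  -9.5  38. ]
[ 7.186e+02 -5.000e-01  3.600e+01] [607.3 -21.1  36. ] 0.18301429527185684
edge yaw 0.18948015788114647
stop [array([742.6,  39.5,  40. ]), array([758.6, -40. ,  40. ])] 0.1986047491033518
plate [633.  265.6  14. ]
plate [662.4 257.3  14. ]
plate [652.5 126.7  14. ]
plate [611.5 133.4  14. ]
plate [638.3 225.6  14. ]
edge from hole [604.64216915 -20.70785994]
edge from hole [605.1075206  -23.44340276]
top view edge [595.3 -20.1  95. ] hole [681.6  -5.6  38. ]
```

```bash
python3 -m crank '[[-0.0065,-0.0535,0,0,0,0],[-0.0065,-0.0535,0,0,0,0],[0,0,0.045,0,0,0],[0,0,0.045,0,0,0],[0,0,0,0,0,0]]'
python3 -m crank '[[0,0,0.01,0,0,0],[0,0,0.004,0,0,0],[0,0,0,0,0,0],[0,0,0,0,0,0]]'
python3 - <<'E'
from h import *
c=cam("scene");save(c,"s2");cv2.imwrite("pics/s2c.png",cv2.resize(c["img"][200:340,190:390],None,fx=3.5,fy=3.5));rel([575,-26.6,111],.188)
E
```

```text
time: 8.3
tool_pos: [573.1, -27.0, 127.6]
tcp_rot: [-3.139, 0.008, 0.186]
contact_force: [0.5, 0.6, -1.7]
grip_width: 24.1
finger_force: 30.0
time: 8.8
tool_pos: [576.6, -26.4, 117.4]
tcp_rot: [3.141, -0.001, 0.188]
contact_force: [-0.1, -0.1, -2.0]
grip_width: 24.0
finger_force: 30.0
tcp [576.6 -26.3 117.3] rot [ 3.1413e+00 -1.1000e-03  1.8790e-01] tool shift m [-0.0016 -0.      0.0063]
turn rotvec [ 0.0003 -0.0011 -0.0001]
```

View pics/s2c.png

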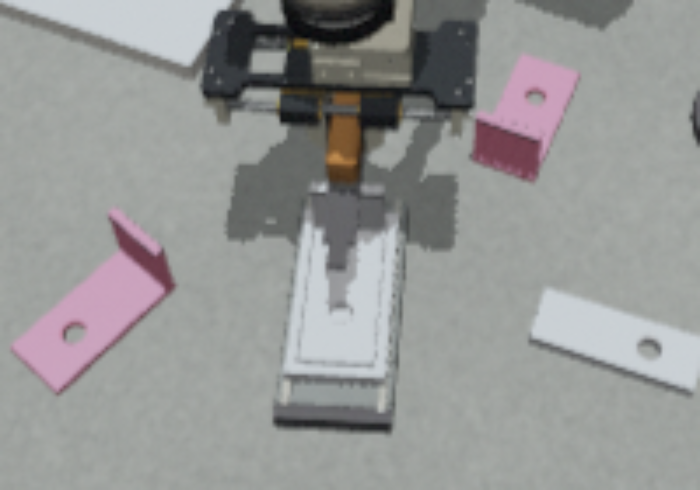

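The file (nose at crop 337,310) is lined up with the jig over the flange, just above it. I'll lower it to contact.

```bash
python3 -m crank '[[0,0,0.003,0,0,0],[0,0,0,0,0,0]]'|sed -n 2,4p
python3 -m crank '[[0,0,0.002,0,0,0],[0,0,0,0,0,0]]'|sed -n 2,4p
python3 -m crank '[[0,0,0.0015,0,0,0],[0,0,0,0,0,0]]'|sed -n 2,4p
```

```text
tool_pos: [576.0, -26.2, 113.5]
tcp_rot: [-3.141, 0.0, 0.188]
contact_force: [0.3, 0.5, -3.0]
tool_pos: [576.1, -26.2, 111.5]
tcp_rot: [-3.141, 0.0, 0.188]
contact_force: [0.3, -0.8, -3.2]
tool_pos: [576.3, -26.3, 111.0]
tcp_rot: [3.141, -0.001, 0.188]
contact_force: [-3.3, 0.2, 4.4]
```

```bash
python3 -m crank '[[0.012,0,0.0003,0,0,0],[0.012,0,0.0003,0,0,0],[0.012,0,0.0003,0,0,0],[0.012,0,0.0003,0,0,0],[0.012,0,0.0003,0,0,0]]'|sed -n 2,4p
python3 -m crank '[[0.006,0,0.0003,0,0,0],[0,0,0,0,0,0]]'|sed -n 2,4p
python3 -m crank '[[0,0,-0.02,0,0,0],[0,0,0,0,0,0],[0,0,0,0,0,0]]'|sed -n 2,4p
```

```text
tool_pos: [634.5, -15.4, 109.7]
tcp_rot: [3.141, 0.002, 0.188]
contact_force: [-5.3, -2.8, 6.3]
tool_pos: [641.2, -14.1, 109.1]
tcp_rot: [3.141, 0.0, 0.188]
contact_force: [-1.7, -0.6, 4.5]
tool_pos: [640.7, -13.9, 127.6]
tcp_rot: [-3.141, 0.001, 0.188]
contact_force: [-0.1, 0.5, -2.8]
```

```bash
python3 -m crank '[[-0.022,0,0,0,0,0],[-0.022,0,0,0,0,0],[-0.022,0,0,0,0,0],[0,0,0,0,0,0],[0,0,0,0,0,0]]'|sed -n 2,4p
python3 -m crank '[[0,0,0.013,0,0,0],[0,0,0,0,0,0],[0,0,0.003,0,0,0],[0,0,0.002,0,0,0],[0,0,0,0,0,0]]'|sed -n 2,4p
```

```text
tool_pos: [576.8, -26.3, 128.2]
tcp_rot: [-3.142, -0.001, 0.188]
contact_force: [0.1, 0.4, -1.9]
tool_pos: [576.5, -26.2, 112.3]
tcp_rot: [3.141, -0.002, 0.188]
contact_force: [-5.5, 0.8, 9.2]
```

```bash
python3 -m crank '[[0.012,0,0.0003,0,0,0],[0.012,0,0.0003,0,0,0],[0.012,0,0.0003,0,0,0],[0.012,0,0.0003,0,0,0],[0.012,0,0.0005,0,0,0]]'|sed -n 2,4p
python3 -m crank '[[0.006,0,0.0005,0,0,0],[0,0,0,0,0,0]]'|sed -n 2,4p
python3 -m crank '[[0,0,-0.02,0,0,0],[0,0,0,0,0,0],[0,0,0,0,0,0]]'|sed -n 2,4p
python3 -m crank '[[-0.022,0,0,0,0,0],[-0.022,0,0,0,0,0],[-0.022,0,0,0,0,0],[0,0,0,0,0,0],[0,0,0,0,0,0]]'|sed -n 2,4p
python3 -m crank '[[0,0,0.013,0,0,0],[0,0,0,0,0,0],[0,0,0.003,0,0,0],[0,0,0.0015,0,0,0],[0,0,0,0,0,0]]'|sed -n 2,4p
```

```text
tool_pos: [635.2, -15.2, 109.4]
tcp_rot: [3.141, 0.001, 0.188]
contact_force: [-5.2, -1.6, 4.7]
tool_pos: [641.6, -13.9, 108.8]
tcp_rot: [3.141, -0.001, 0.188]
contact_force: [-2.0, -0.7, 4.7]
tool_pos: [640.9, -13.8, 127.3]
tcp_rot: [-3.141, 0.001, 0.188]
contact_force: [-0.7, 0.6, -1.9]
tool_pos: [576.9, -26.3, 128.0]
tcp_rot: [-3.142, -0.001, 0.188]
contact_force: [0.5, 0.2, -3.2]
tool_pos: [576.4, -26.2, 112.6]
tcp_rot: [3.141, -0.001, 0.188]
contact_force: [-6.1, 0.1, 10.2]
```

Third stroke, then lift high.

```bash
python3 -m crank '[[0.012,0,0.0003,0,0,0],[0.012,0,0.0003,0,0,0],[0.012,0,0.0005,0,0,0],[0.012,0,0.0005,0,0,0],[0.012,0,0.0005,0,0,0]]'|sed -n 2,4p
python3 -m crank '[[0.006,0,0.0005,0,0,0],[0,0,0,0,0,0]]'|sed -n 2,4p
python3 -m crank '[[0,0,-0.02,0,0,0],[0,0,0,0,0,0],[0,0,-0.04,0,0,0],[0,0,-0.05,0,0,0],[0,0,0,0,0,0]]'|sed -n 2,4p
python3 - <<'E'
from h import *
c=cam("wrist");save(c,"w3");rel([400,-329.5,200],1.556)
E
```

```text
tool_pos: [635.1, -15.2, 109.2]
tcp_rot: [3.141, 0.001, 0.188]
contact_force: [-3.7, -0.5, 4.3]
tool_pos: [641.4, -13.9, 108.6]
tcp_rot: [3.141, -0.0, 0.188]
contact_force: [-2.0, -0.5, 3.7]
tool_pos: [643.2, -14.1, 221.9]
tcp_rot: [3.139, -0.008, 0.188]
contact_force: [-0.3, 0.0, -3.1]
tcp [641.8 -14.  219. ] rot [ 3.1408e+00 -3.1000e-03  1.8790e-01] tool shift m [-0.2965  0.2648  0.0183]
turn rotvec [ 0.0028 -0.002  -1.3681]
```

View pics/w3.png

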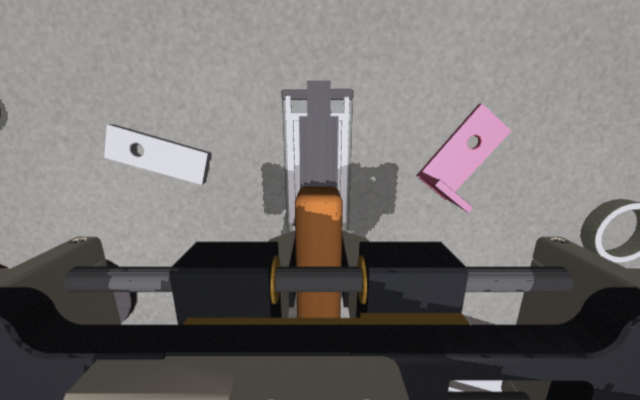

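```bash
python3 -m crank '[[-0.0424,0.0378,0,0,0,0],[-0.0424,0.0378,0,0,0,0],[-0.0424,0.0378,0,0,0,0],[-0.0424,0.0378,0,0,0,0],[-0.0424,0.0378,0,0,0,0]]'|sed -n 2,4p
python3 -m crank '[[-0.0424,0.0378,0,0,0,0],[-0.0424,0.0378,0,0,0,0],[0,0,0,0,0,-0.171],[0,0,0,0,0,-0.171],[0,0,0,0,0,-0.171]]'|sed -n 2,4p
python3 -m crank '[[0,0,0.03,0,0,-0.171],[0,0,0.03,0,0,-0.171],[0,0,0.03,0,0,-0.171],[0,0,0.03,0,0,-0.171],[0,0,0,0,0,-0.171]]'|sed -n 2,4p
python3 -m crank '[[0,0,0,0,0,0],[0,0,0,0,0,0]]'
python3 - <<'E'
from h import *
rel([399.3,-329,24],1.556)
E
```

```text
tool_pos: [466.0, -239.9, 215.8]
tcp_rot: [-3.139, 0.002, 0.188]
contact_force: [1.1, -1.0, -2.7]
tool_pos: [397.9, -328.7, 215.6]
tcp_rot: [-3.137, -0.0, 0.706]
contact_force: [-0.1, -0.4, -2.1]
tool_pos: [396.6, -326.8, 93.5]
tcp_rot: [-3.136, -0.007, 1.561]
contact_force: [-0.6, 0.0, -2.2]
time: 18.27
tool_pos: [398.6, -329.0, 97.5]
tcp_rot: [-3.141, -0.001, 1.552]
contact_force: [-0.1, 0.3, -2.9]
grip_width: 23.9
finger_force: 30.0
tcp [ 398.6 -329.    97.5] rot [-3.1411e+00 -8.0000e-04  1.5524e+00] tool shift m [-0.      0.0007  0.0735]
turn rotvec [-0.0005 -0.0008 -0.0036]
```

```bash
python3 -m crank '[[0,0,0.04,0,0,0],[0,0,0.025,0,0,0],[0,0,0.007,0,0,0],[0,0,0,0,0,0]]'|sed -n 2,4p
python3 -m crank '[[0,0,0.002,0,0,0],[0,0,0,0,0,0]]'|sed -n 2,4p
```

```text
tool_pos: [399.0, -329.5, 26.4]
tcp_rot: [3.141, 0.0, 1.555]
contact_force: [0.4, 0.5, -2.8]
tool_pos: [399.6, -330.1, 25.2]
tcp_rot: [3.14, 0.002, 1.555]
contact_force: [-0.7, -2.5, 1.1]
```

```bash
python3 -m crank '[[0,0,0.0015,0,0,0],[0,0,0.0015,0,0,0],[0,0,0,0,0,0]]'|sed -n 2,4p
python3 -m crank '[[0,0,0,0,0,0],[0,0,0,0,0,0],[0,0,0,0,0,0],[0,0,0,0,0,0]]' 50 |sed -n 2,6p
python3 -m crank '[[0,0,-0.03,0,0,0],[0,0,-0.06,0,0,0],[0,0,-0.06,0,0,0],[0,0,-0.06,0,0,0],[0,0,0,0,0,0]]' 55 |sed -n 2,4p
python3 - <<'E'
from h import *
c=cam("wrist");save(c,"w4");t=cam("top");save(t,"top2")
m=c["img"][:260,180:460];n=t["img"][100:260,150:460]
a=cv2.resize(m,(420,390));b=cv2.resize(n,(380,196));o=np.zeros((390,800,3),np.uint8);o[:,:420]=a;o[:196,420:]=b
cv2.imwrite("pics/c4.png",o)
E
```

```text
tool_pos: [399.4, -330.0, 21.5]
tcp_rot: [3.14, 0.001, 1.555]
contact_force: [0.4, -4.4, 3.8]
tool_pos: [398.8, -329.0, 20.9]
tcp_rot: [-3.141, -0.001, 1.556]
contact_force: [0.2, -0.0, -0.0]
grip_width: 45.9
finger_force: 0.0
tool_pos: [400.5, -331.0, 236.0]
tcp_rot: [3.135, 0.007, 1.556]
contact_force: [0.2, 0.1, -0.6]
```

View pics/c4.png

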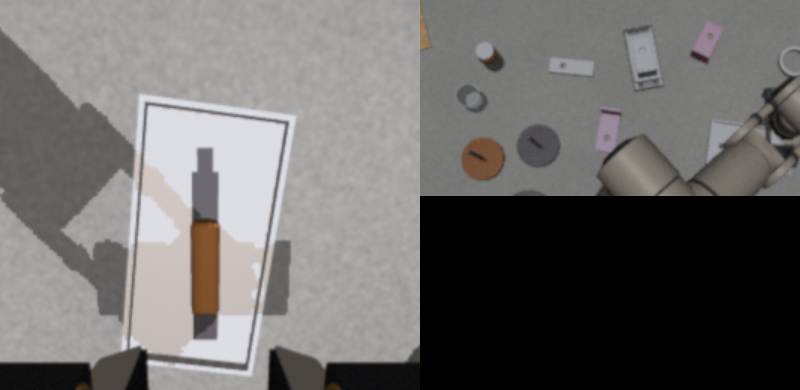

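The file lies flat in the tray, blade (205,180)–(205,340) in the crop. The top view still shows a single plate and the bracket in the jig. Next I look at the plate with the tool turned so the camera is on the tail side, which keeps it clear of the rod later.

```bash
python3 -m crank '[[0.0532,0.0216,0,0,0,0],[0.0532,0.0216,0,0,0,0],[0.0532,0.0216,0,0,0,0],[0.0532,0.0216,0,0,0,0],[0.0532,0.0216,0,0,0,0]]' 85|sed -n 2,3p
python3 -m crank '[[0.0532,0.0216,0,0,0,0],[0.0532,0.0216,0,0,0,0],[0.0532,0.0216,0,0,0,0],[0.0532,0.0216,0,0,0,0],[0.0532,0.0216,0,0,0,0]]'|sed -n 2,3p
python3 -m crank '[[0.0532,0.0216,0,0,0,0],[0,0,0,0,0,-0.171],[0,0,0,0,0,-0.171],[0,0,0,0,0,-0.171],[0,0,0,0,0,-0.171]]'|sed -n 2,3p
python3 -m crank '[[0,0,0,0,0,-0.171],[0,0,0,0,0,-0.171],[0,0,0,0,0,-0.171],[0,0,0,0,0,-0.171],[0,0,0,0,0,-0.171]]'|sed -n 2,3p
python3 -m crank '[[0,0,0,0,0,-0.171],[0,0,0,0,0,-0.171],[0,0,0,0,0,-0.171],[0,0,0,0,0,-0.171],[0,0,0,0,0,-0.171]]'|sed -n 2,3p
python3 -m crank '[[0,0,0,0,0,-0.171],[0,0,0,0,0,-0.171],[0,0,0,0,0,-0.171],[0,0,0,0,0,-0.171],[0,0,0,0,0,0]]'|sed -n 2,3p
python3 -m crank '[[0,0,0,0,0,0],[0,0,0,0,0,0]]'|sed -n 2,3p
python3 - <<'E'
from h import *
c=cam("wrist");save(c,"w5");o=bot.get_obs();print(o["tool_pos"],o["tcp_rot"],o["joint_positions"])
t=load("top2");print("big",w(t,239,280,15),"pinkA",w(t,303,205,8),"pinkB",w(t,384,134,8))
E
```

```text
tool_pos: [510.3, -63.0, 228.9]
tcp_rot: [-3.138, -0.001, 1.556]
tool_pos: [622.4, 201.0, 228.3]
tcp_rot: [-3.137, 0.001, 1.556]
tool_pos: [644.3, 252.1, 227.8]
tcp_rot: [-3.137, -0.002, 2.246]
tool_pos: [644.3, 252.0, 227.9]
tcp_rot: [-3.14, -0.005, 3.1]
tool_pos: [644.4, 252.0, 227.9]
tcp_rot: [3.139, -0.004, -2.328]
tool_pos: [644.5, 252.1, 228.4]
tcp_rot: [3.137, -0.001, -1.651]
tool_pos: [645.1, 252.2, 230.5]
tcp_rot: [3.141, -0.0, -1.651]
[645.14913807 252.21048611 230.78539564] [ 3.14117791e+00 -1.11671150e-04 -1.65080957e+00] [ 2.62131928e-01  6.66575852e-01  9.71402421e-01  3.40259330e-05
  1.50404255e+00 -2.79944974e+00]
big [184.5 313.7  15. ] pinkA [449.7  94.5   8. ] pinkB [ 713.6 -199.5    8. ]
```

View pics/w5.png

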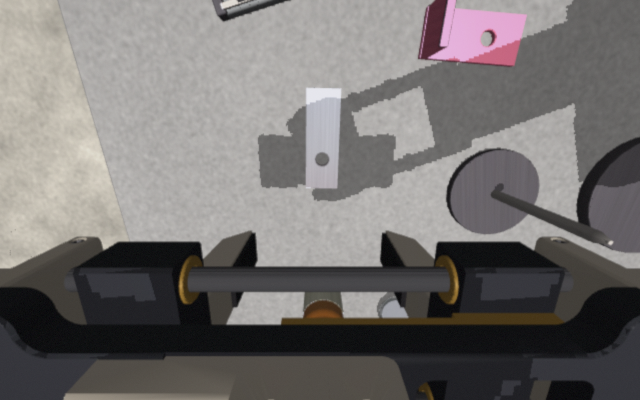

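The plate is at (323,138) with its tail up, hole at (322,159). The stand's disc is at (493,190) with the rod tip at (608,239).

```bash
python3 - <<'E'
from h import *
c=load("w5");g=cv2.GaussianBlur(cv2.cvtColor(c["img"],cv2.COLOR_BGR2GRAY),(3,3),0).astype(float)
d=np.gradient(g,axis=1)
L=[];Rr=[]
for r in list(range(94,148,3))+[172,176,180]:
    L.append((295+np.argmax(d[r,295:318]),r));Rr.append((328+np.argmin(d[r,328:352]),r))
PL=np.array([w(c,a,b,14)[:2] for a,b in L]);PR=np.array([w(c,a,b,14)[:2] for a,b in Rr])
for P in(PL,PR):
    v=cv2.fitLine(P.astype(np.float32),cv2.DIST_HUBER,0,.01,.01).ravel();print("line dir",np.arctan(v[0]/v[1]),v)
e=np.gradient(g,axis=0)[:,316:330].mean(1);t=80+np.argmax(e[80:100]);b=180+np.argmin(e[180:200]);print(t,b,w(c,323,t,14),w(c,322,b,14))
h=g[150:168,312:332];ys,xs=np.mgrid[150:168,312:332];wt=np.clip(np.median(h)-15-h,0,None);u,v=(xs*wt).sum()/wt.sum(),(ys*wt).sum()/wt.sum();print("hole px",u,v,w(c,u,v,14),w(c,u,v,7))
print("width",(PR-PL).mean(0))
# stand disc ellipse
dm=((g<115)&(g>20)).astype(np.uint8);
print("disc",w(c,493,190,15),"tip",w(c,608,239,175))
cv2.imwrite("pics/c5.png",np.hstack([cv2.resize(c["img"][80:195,290:360],None,fx=5,fy=5),cv2.resize(c["img"][135:250,440:530],None,fx=5,fy=5)]))
E
```

```text
line dir 0.10660382 [1.0640202e-01 9.9432319e-01 6.5554004e+02 1.7785001e+02]
line dir 0.1008608 [1.0068987e-01 9.9491787e-01 6.1229523e+02 1.8792381e+02]
88 188 [629.8 137.3  14. ] [640.9 266.8  14. ]
hole px 321.6616895070567 159.32031090202494 [638.3 226.8  14. ] [638.3 227.8   7. ]
width [-44.09047619   3.50952381]
disc [402.8 288.5  15. ] tip [403.2 290.4 175. ]
```

View pics/c5.png

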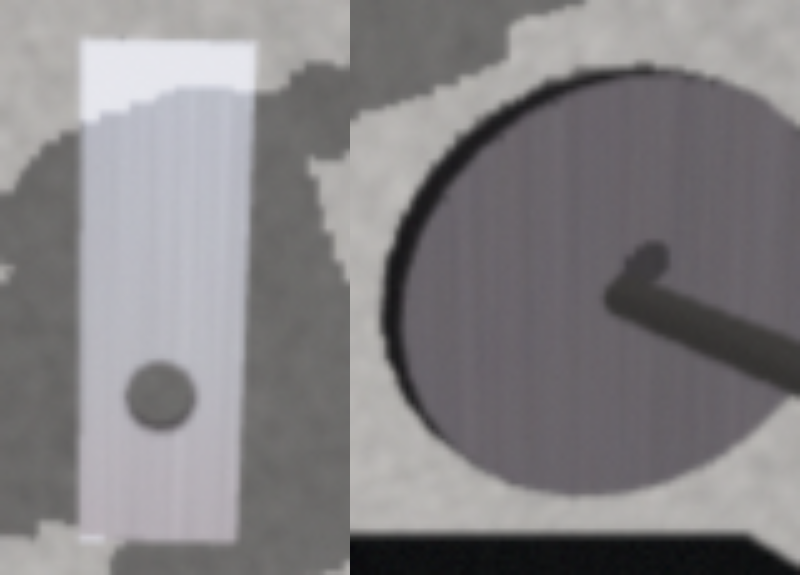

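```bash
python3 -m crank '[[0,0,0,0,0,0.022],[0.05,0.002,0,0,0,0],[0.051,0.002,0,0,0,0],[0,0,0.06,0,0,0],[0,0,0.06,0,0,0]]'|sed -n 2,3p
python3 -m crank '[[0,0,0.06,0,0,0],[0,0,0.03,0,0,0],[0,0,0,0,0,0],[0,0,0,0,0,0]]'|sed -n 2,3p
python3 - <<'E'
from h import *
rel([630.7,152.2,3],-1.673)
E
```

```text
tool_pos: [631.7, 151.3, 111.0]
tcp_rot: [-3.138, 0.001, -1.674]
tool_pos: [632.3, 152.4, 22.9]
tcp_rot: [-3.139, 0.001, -1.672]
tcp [632.3 152.4  22.9] rot [-3.1387e+00  7.0000e-04 -1.6719e+00] tool shift m [0.0003 0.0017 0.0199]
turn rotvec [-0.0029  0.0007  0.0011]
```

```bash
python3 -m crank '[[0,0.0015,0.01,0,0,0],[0,0,0.009,0,0,0],[0,0,0,0,0,0]]'|sed -n 2,4p
python3 -m crank '[[0,0,0,0,0,0],[0,0,0,0,0,0],[0,0,0,0,0,0],[0,0,0,0,0,0],[0,0,0,0,0,0]]' 0|sed -n 2,6p
python3 -m crank '[[0,0,-0.02,0,0,0],[0,0,-0.05,0,0,0],[0,0,-0.06,0,0,0],[0,0,-0.06,0,0,0],[0,0,-0.04,0,0,0]]'|sed -n 2,6p
python3 -m crank '[[0,0,0,0,0,0],[0,0,0,0,0,0]]'|sed -n 2,6p
```

```text
tool_pos: [629.0, 152.3, 1.4]
tcp_rot: [3.14, -0.0, -1.671]
contact_force: [-0.3, 0.2, -0.4]
tool_pos: [629.8, 152.3, 2.3]
tcp_rot: [-3.141, 0.0, -1.671]
contact_force: [0.1, -0.3, 0.4]
grip_width: 43.9
finger_force: 30.0
tool_pos: [629.9, 152.4, 237.1]
tcp_rot: [-3.137, 0.001, -1.671]
contact_force: [0.5, 0.8, -3.3]
grip_width: 43.6
finger_force: 30.0
tool_pos: [628.8, 152.2, 231.3]
tcp_rot: [3.14, -0.0, -1.671]
contact_force: [0.4, 0.6, -1.9]
grip_width: 43.5
finger_force: 30.0
```

```bash
python3 -m crank '[[-0.036,0.036,-0.02,0,0,0],[-0.036,0.036,0,0,0,0],[-0.036,0.036,0,0,0,0],[-0.036,0.036,0,0,0,0],[0,0,0,0,0,0]]'|sed -n 2,3p
python3 -m crank '[[0,0,0,0,0,0],[0,0,0,0,0,0]]'|sed -n 2,3p
python3 - <<'E'
from h import *
c=cam("wrist");save(c,"w6");o=bot.get_obs();print(o["tool_pos"],o["tcp_rot"])
print(proj(c,[403,290,175]),proj(c,[403,290,15]))
c5=c["img"];cv2.imwrite("pics/c6.png",cv2.resize(c5[100:300,380:640],None,fx=3,fy=3,interpolation=cv2.INTER_CUBIC))
E
```

```text
tool_pos: [497.5, 312.3, 250.3]
tcp_rot: [3.137, -0.001, -1.667]
tool_pos: [501.4, 308.9, 251.3]
tcp_rot: [3.141, -0.001, -1.673]
[501.46825263 308.90912865 251.45789575] [ 3.14075202e+00 -6.79942632e-04 -1.67318879e+00]
[429.2 178.5] [385.6 155.4]
```

View pics/c6.png

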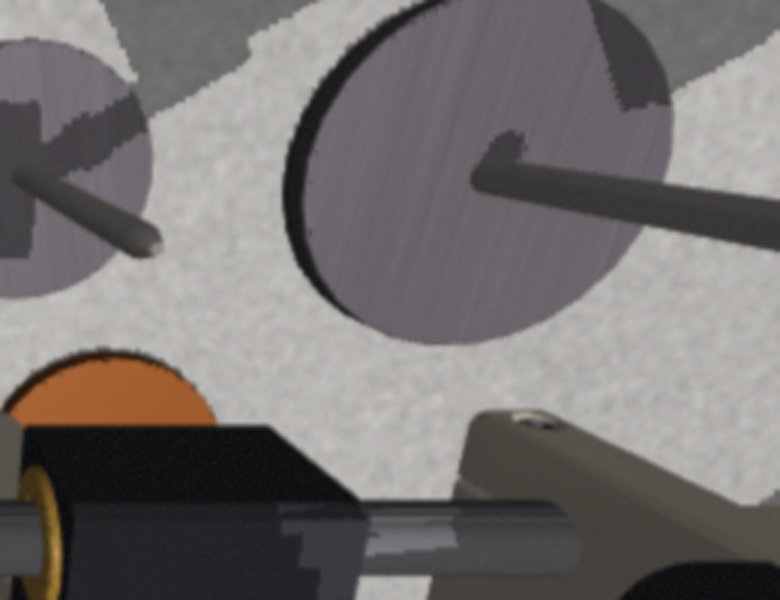

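```bash
python3 - <<'E'
from h import *
c=load("w6")
print("tip",w(c,431.7,181,175),"base",w(c,387.3,158.7,15))
g=cv2.cvtColor(c["img"],cv2.COLOR_BGR2GRAY)
c5=load("w5");print("w5 base",w(c5,440+(622-350)/5,135+292/5,15),"w5 tip",w(c5,608,240,175))
# disc ellipse from w5 grey-violet mask
for n,roi in(("w5",(130,250,440,548)),("w6",(100,205,330,440))):
    k=load(n);i=k["img"].astype(int);a,b,e,f=roi;s=i[a:b,e:f];G=s.mean(2)
    m=((G>70)&(G<130)&(s[...,0]-s[...,1]>3)).astype(np.uint8)
    ct=max(cv2.findContours(cv2.morphologyEx(m,cv2.MORPH_CLOSE,np.ones((9,9))),0,1)[0],key=cv2.contourArea)
    h=cv2.convexHull(ct).reshape(-1,2)+[e,f*0+a];P=np.array([w(k,*q,15)[:2] for q in h],np.float32);print(n,cv2.minEnclosingCircle(P),len(h))
E
```

```text
tip [400.8 292.4 175. ] base [400.8 294.9  15. ]
w5 base [400.4 293.6  15. ] w5 tip [403.  291.4 175. ]
w5 ((401.23504638671875, 293.3897705078125), 60.96306610107422) 38
w6 ((401.24285888671875, 293.6310729980469), 61.127193450927734) 34
```

```bash
python3 -m crank '[[0.0335,0.0327,0,0,0,0],[0.0335,0.0327,0,0,0,0],[0.0335,0.0327,0,0,0,0],[0,0,0.04,0,0,0],[0,0,0.015,0,0,0]]'|sed -n 2,3p
python3 -m crank '[[0,0,0,0,0,0],[0,0,0,0,0,0],[0,0,0,0,0,0],[0,0,0,0,0,0]]'|sed -n 2,6p
python3 - <<'E'
from h import *
rel([393.5,218.6,185],-1.673)
E
```

```text
tool_pos: [392.5, 218.5, 195.9]
tcp_rot: [3.14, -0.001, -1.674]
tool_pos: [393.4, 220.0, 197.6]
tcp_rot: [-3.141, 0.0, -1.671]
contact_force: [0.0, -0.2, -2.4]
grip_width: 43.5
finger_force: 30.0
tcp [393.4 220.  197.6] rot [-3.1407e+00  5.0000e-04 -1.6714e+00] tool shift m [ 0.0014 -0.0002  0.0126]
turn rotvec [-0.0009  0.0005  0.0016]
```

```bash
f='2,4p'; python3 -m crank '[[0.0014,0,0.012,0,0,0],[0,0,0.006,0,0,0],[0,0,0,0,0,0]]'|sed -n $f
python3 -m crank '[[0,0,0.004,0,0,0],[0,0,0,0,0,0]]'|sed -n $f
python3 -m crank '[[0,0,0.004,0,0,0],[0,0,0,0,0,0]]'|sed -n $f
```

```text
tool_pos: [392.5, 218.3, 178.3]
tcp_rot: [3.14, -0.001, -1.671]
contact_force: [-0.4, -0.3, -1.6]
tool_pos: [392.8, 218.5, 174.9]
tcp_rot: [3.141, -0.0, -1.671]
contact_force: [0.2, -0.3, -1.8]
tool_pos: [392.8, 218.4, 170.9]
tcp_rot: [3.141, -0.0, -1.671]
contact_force: [0.5, 0.4, -2.2]
```

```bash
f='2,4p'; python3 -m crank '[[0,0,0.005,0,0,0],[0,0,0,0,0,0]]'|sed -n $f
python3 -m crank '[[0,0,0.005,0,0,0],[0,0,0,0,0,0]]'|sed -n $f
python3 -m crank '[[0,0,0.006,0,0,0],[0,0,0.006,0,0,0],[0,0,0,0,0,0]]'|sed -n $f
python3 - <<'E'
from h import *
c=cam("scene");save(c,"s7")
cv2.imwrite("pics/c7.png",cv2.resize(c["img"][110:260,350:500],None,fx=4,fy=4,interpolation=cv2.INTER_CUBIC))
E
```

```text
tool_pos: [392.7, 218.4, 165.7]
tcp_rot: [3.141, -0.0, -1.671]
contact_force: [-0.4, -0.4, -1.8]
tool_pos: [392.7, 218.4, 160.7]
tcp_rot: [3.141, -0.0, -1.671]
contact_force: [0.5, -1.5, -1.7]
tool_pos: [392.6, 218.4, 148.5]
tcp_rot: [3.14, -0.0, -1.671]
contact_force: [0.1, 0.3, -1.8]
```

View pics/c7.png

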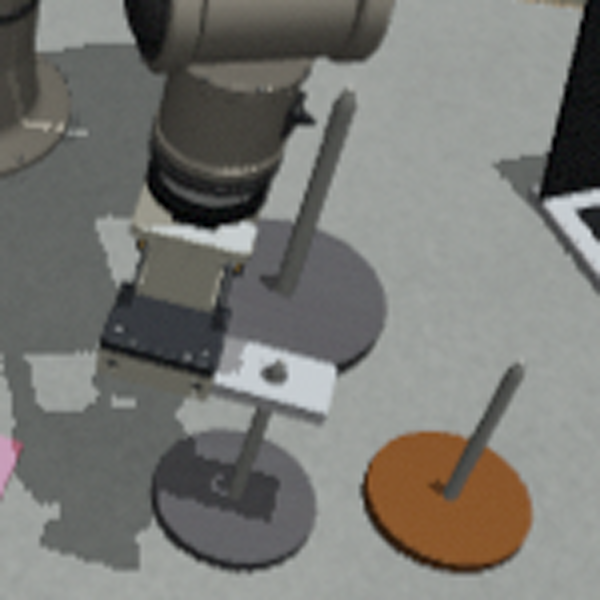

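The rod's tip shows through the plate's hole at crop (275,365). I'll lower it slowly.

```bash
f='2,4p'; python3 -m crank '[[0,0,0.02,0,0,0],[0,0,0.02,0,0,0],[0,0,0.02,0,0,0],[0,0,0.02,0,0,0],[0,0,0,0,0,0]]'|sed -n $f
python3 -m crank '[[0,0,0.02,0,0,0],[0,0,0.02,0,0,0],[0,0,0.005,0,0,0],[0,0,0,0,0,0]]'|sed -n $f
python3 -m crank '[[0,0,0.003,0,0,0],[0,0,0.0015,0,0,0],[0,0,0,0,0,0]]'|sed -n $f
python3 -m crank '[[0,0,0.002,0,0,0],[0,0,0,0,0,0]]'|sed -n $f
```

```text
tool_pos: [392.2, 218.2, 68.3]
tcp_rot: [3.139, -0.001, -1.671]
contact_force: [-0.6, -0.1, -1.1]
tool_pos: [393.4, 218.7, 24.7]
tcp_rot: [-3.141, 0.0, -1.671]
contact_force: [0.8, -0.3, -1.5]
tool_pos: [393.0, 218.6, 19.8]
tcp_rot: [-3.141, 0.0, -1.671]
contact_force: [0.4, 0.0, -2.5]
tool_pos: [393.0, 218.5, 17.6]
tcp_rot: [-3.141, 0.0, -1.671]
contact_force: [-0.5, 0.1, -0.9]
```

```bash
f='2,5p'; python3 -m crank '[[0,0,0.001,0,0,0],[0,0,0,0,0,0]]'|sed -n $f
python3 -m crank '[[0,0,0,0,0,0],[0,0,0,0,0,0],[0,0,0,0,0,0]]' 75|sed -n $f
python3 -m crank '[[0,0,-0.03,0,0,0],[0,0,-0.06,0,0,0],[0,0,-0.06,0,0,0],[0,0,-0.06,0,0,0],[0,0,-0.02,0,0,0]]'|sed -n $f
python3 - <<'E'
from h import *
c=cam("wrist");save(c,"w8");c=cam("top");save(c,"top3")
a=np.array([np.cos(.188),np.sin(.188)]);e=np.array([604.5,-21])
rel([e[0],e[1],240],-2.954)
E
```

```text
tool_pos: [393.1, 218.5, 17.1]
tcp_rot: [-3.141, 0.0, -1.671]
contact_force: [-2.4, -1.0, 6.5]
grip_width: 43.3
tool_pos: [393.0, 218.5, 16.6]
tcp_rot: [-3.142, 0.0, -1.671]
contact_force: [-0.0, -0.1, -0.2]
grip_width: 67.0
tool_pos: [394.2, 219.0, 250.5]
tcp_rot: [-3.135, 0.003, -1.671]
contact_force: [0.3, 0.8, -1.0]
grip_width: 68.5
tcp [394.  218.9 248.9] rot [-3.1366e+00  2.4000e-03 -1.6713e+00] tool shift m [ 0.2176 -0.2334  0.0096]
turn rotvec [-0.0027  0.0052  1.2827]
```

```bash
f='2,3p'; python3 -m crank '[[0.0353,-0.0421,0,0,0,0],[0.0353,-0.0421,0,0,0,0],[0.0353,-0.0421,0,0,0,0],[0.0353,-0.0421,0,0,0,0],[0.0353,-0.0421,0,0,0,0]]'|sed -n $f
python3 -m crank '[[0.0353,-0.0421,0,0,0,0],[0,0,0,0,0,0.16],[0,0,0,0,0,0.16],[0,0,0,0,0,0.16],[0,0,0,0,0,0.16]]'|sed -n $f
python3 -m crank '[[0,0,0,0,0,0.16],[0,0,0,0,0,0.16],[0,0,0,0,0,0.16],[0,0,0,0,0,0.163],[0,0,0,0,0,0]]'|sed -n $f
python3 -m crank '[[0,0,0,0,0,0],[0,0,0,0,0,0]]'|sed -n $f
python3 - <<'E'
from h import *
c=cam("wrist");save(c,"w9");o=bot.get_obs();print(o["tool_pos"],o["tcp_rot"],proj(c,[604.5,-21,95]),proj(c,[678.8,-9.5,38]))
c8=load("w8");print(proj(c8,[401,293,175]))
p8=c8["img"]
cv2.imwrite("pics/c9.png",cv2.resize(c["img"][20:270,200:440],None,fx=2.4,fy=2.4,interpolation=cv2.INTER_CUBIC))
E
```

```text
tool_pos: [585.6, 27.1, 244.3]
tcp_rot: [3.139, -0.008, -1.685]
tool_pos: [623.7, 3.6, 243.7]
tcp_rot: [-3.129, -0.021, -2.354]
tool_pos: [623.7, 3.7, 244.2]
tcp_rot: [-3.119, -0.008, -2.991]
tool_pos: [624.2, 3.6, 245.9]
tcp_rot: [-3.118, -0.006, -2.99]
[624.22581384   3.62057683 246.04043826] [-3.11804354 -0.00562505 -2.99073365] [303.4 169.5] [307.3 215.8]
[319.5 282.9]
```

View pics/c9.png

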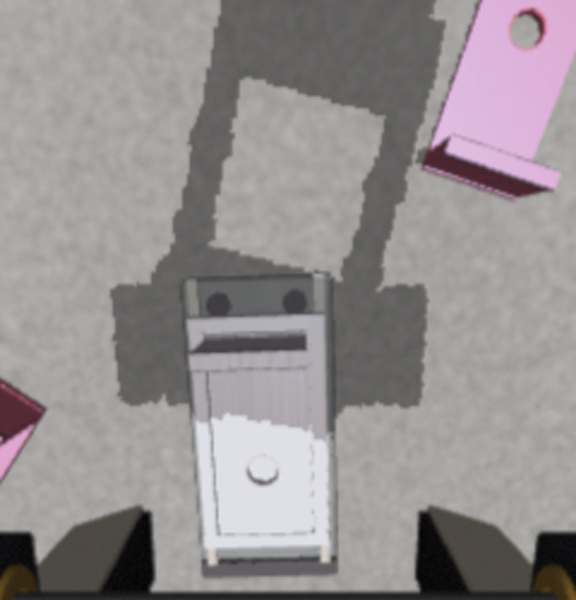

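The flange's top edge is the light band at crop (249,360) and the hole is at (262,469). Both agree with the earlier estimate. The last move left the tool slightly tilted, so I'll correct that.

```bash
python3 - <<'E'
from h import *
c=load("w9");g=cv2.cvtColor(c["img"],cv2.COLOR_BGR2GRAY).astype(float)
d=np.gradient(cv2.GaussianBlur(g,(3,3),0),axis=0)
P=[];
for u in range(286,326,3):
    r=160+np.argmax(d[160:175,u]);P.append((u,r))
print(P)
A=np.array([w(c,*p,95)[:2] for p in P],np.float32);v=cv2.fitLine(A,cv2.DIST_HUBER,0,.01,.01).ravel();print("rear top edge",v,"bracket yaw",np.arctan(-v[0]/v[1]))
print("edge",w(c,303.8,170,95),"hole",w(c,309.2,215.4,38))
rel([604.5,-21,150],-2.954)
E
```

```text
[(286, np.int64(167)), (289, np.int64(167)), (292, np.int64(167)), (295, np.int64(167)), (298, np.int64(167)), (301, np.int64(166)), (304, np.int64(166)), (307, np.int64(166)), (310, np.int64(166)), (313, np.int64(166)), (316, np.int64(166)), (319, np.int64(166)), (322, np.int64(166)), (325, np.int64(166))]
rear top edge [ 1.8483362e-01 -9.8276985e-01  6.0069000e+02 -1.9549999e+01] bracket yaw 0.18590255
edge [605.  -20.5  95. ] hole [677.8  -6.9  38. ]
tcp [624.2   3.6 246. ] rot [-3.118  -0.0056 -2.9907] tool shift m [ 0.0227 -0.0191  0.0966]
turn rotvec [-0.0234 -0.0061 -0.0367]
```

```bash
f='2,3p'; python3 -m crank '[[0,0,0,-0.0234,-0.0061,-0.0367],[0,0,0,0,0,0],[0.0115,-0.0095,0,0,0,0],[0.0115,-0.0095,0,0,0,0],[0,0,0,0,0,0]]' 85|sed -n $f
python3 -m crank '[[0,0,0.04,0,0,0],[0,0,0.04,0,0,0],[0,0,0,0,0,0],[0,0,0,0,0,0],[0,0,0,0,0,0]]' |sed -n $f
python3 - <<'E'
from h import *
rel([604.7,-20.5,56],-2.955)
E
```

```text
tool_pos: [604.4, -20.5, 246.7]
tcp_rot: [-3.141, 0.0, -2.957]
tool_pos: [606.3, -19.4, 168.4]
tcp_rot: [-3.14, 0.004, -2.955]
tcp [606.3 -19.4 168.4] rot [-3.1402  0.0038 -2.9552] tool shift m [ 0.0022 -0.0006  0.1124]
turn rotvec [-0.0014  0.0038 -0.0002]
```

```bash
f='2,4p'; python3 -m crank '[[0,0,0,0,0,0],[0,0,0.04,0,0,0],[0,0,0.02,0,0,0],[0,0,0,0,0,0],[0,0,0,0,0,0]]' |sed -n $f
python3 - <<'E'
from h import *
rel([604.7,-20.5,56],-2.955)
E
```

```text
tool_pos: [606.1, -19.4, 107.7]
tcp_rot: [-3.141, 0.002, -2.955]
contact_force: [-0.2, 0.8, -0.0]
tcp [606.1 -19.4 107.7] rot [-3.1407e+00  2.4000e-03 -2.9552e+00] tool shift m [ 0.0017 -0.0008  0.0516]
turn rotvec [-0.0009  0.0024 -0.0002]
```

```bash
f='2,6p'; python3 -m crank '[[0.0015,-0.0008,0.02,0,0,0],[0,0,0.02,0,0,0],[0,0,0.011,0,0,0],[0,0,0,0,0,0]]' |sed -n $f
python3 -m crank '[[0,0,0,0,0,0],[0,0,0,0,0,0],[0,0,0,0,0,0],[0,0,0,0,0,0]]' 0|sed -n $f
python3 -m crank '[[0,0,-0.005,0,0,0],[0,0,-0.01,0,0,0],[0,0,-0.01,0,0,0],[0,0,0,0,0,0]]'|sed -n $f
```

```text
tool_pos: [604.0, -20.4, 55.5]
tcp_rot: [-3.141, 0.0, -2.955]
contact_force: [-0.5, 0.3, 1.6]
grip_width: 77.8
finger_force: 0.0
tool_pos: [604.3, -20.4, 55.9]
tcp_rot: [-3.141, 0.001, -2.955]
contact_force: [-0.1, -0.4, 3.8]
grip_width: 55.8
finger_force: 30.0
tool_pos: [604.7, -20.4, 81.6]
tcp_rot: [-3.141, 0.003, -2.955]
contact_force: [0.2, -0.1, -2.1]
grip_width: 55.3
finger_force: 30.0
```

```bash
f='2,4p'; python3 -m crank '[[0,0,-0.03,0,0,0],[0,0,-0.04,0,0,0],[0,0,-0.04,0,0,0],[0,0,-0.035,0,0,0],[0.0233,0.0392,0,0,0,0]]' |sed -n $f
python3 -m crank '[[0.0233,0.0392,0,0,0,0],[0.0233,0.0392,0,0,0,0],[0.0233,0.0392,0,0,0,0],[0.0233,0.0392,0,0,0,0],[0.0233,0.0392,0,0,0,0]]' |sed -n $f
python3 -m crank '[[0.0233,0.0392,0,0,0,0],[0,0,0,0,0,-0.13],[0,0,0,0,0,-0.13],[0,0,0,0,0,-0.13],[0,0,0,0,0,-0.13]]' |sed -n $f
python3 -m crank '[[0,0,0,0,0,-0.13],[0,0,0,0,0,-0.13],[0,0,0,0,0,-0.13],[0,0,0,0,0,-0.13],[0,0,0,0,0,-0.13]]' |sed -n $f
python3 -m crank '[[0,0,0,0,0,-0.113],[0,0,0,0,0,0],[0,0,0,0,0,0],[0,0,0,0,0,0]]' |sed -n 2,6p
python3 - <<'E'
from h import *
rel([393.2,218.4,203],-1.671)
E
```

```text
tool_pos: [576.1, 12.3, 228.1]
tcp_rot: [-3.139, 0.007, -2.958]
contact_force: [0.0, 1.5, -2.4]
tool_pos: [421.6, 185.8, 225.2]
tcp_rot: [3.142, 0.0, -2.955]
contact_force: [0.1, -0.0, -1.8]
tool_pos: [392.5, 219.0, 225.1]
tcp_rot: [-3.141, 0.0, -2.431]
contact_force: [0.4, 0.4, -2.6]
tool_pos: [392.6, 219.0, 225.1]
tcp_rot: [-3.141, -0.0, -1.781]
contact_force: [-0.1, -0.1, -2.8]
tool_pos: [392.7, 219.1, 225.2]
tcp_rot: [-3.141, -0.0, -1.673]
contact_force: [-0.4, 0.2, -1.4]
grip_width: 55.7
finger_force: 30.0
tcp [392.7 219.1 225.2] rot [-3.1412e+00 -1.0000e-04 -1.6734e+00] tool shift m [ 0.0006 -0.0005  0.0222]
turn rotvec [-0.0003 -0.0001 -0.0024]
```

```bash
f='2,4p'; python3 -m crank '[[0.0006,-0.0005,0.012,0,0,0],[0,0,0.006,0,0,0],[0,0,0,0,0,0]]'|sed -n $f
for k in 1; do :; done
python3 -m crank '[[0,0,0.005,0,0,0],[0,0,0,0,0,0]]'|sed -n $f
python3 -m crank '[[0,0,0.004,0,0,0],[0,0,0,0,0,0]]'|sed -n $f
python3 -m crank '[[0,0,0.004,0,0,0],[0,0,0,0,0,0]]'|sed -n $f
python3 -m crank '[[0,0,0.004,0,0,0],[0,0,0,0,0,0]]'|sed -n $f
```

```text
tool_pos: [392.8, 218.2, 206.4]
tcp_rot: [3.14, -0.001, -1.672]
contact_force: [-0.1, -1.5, -1.7]
tool_pos: [393.0, 218.4, 201.9]
tcp_rot: [3.141, -0.0, -1.672]
contact_force: [-1.0, 1.4, -2.2]
tool_pos: [393.0, 218.4, 198.0]
tcp_rot: [3.142, -0.0, -1.672]
contact_force: [-0.5, 0.2, -2.4]
tool_pos: [393.0, 218.3, 193.9]
tcp_rot: [3.141, -0.0, -1.672]
contact_force: [-0.3, -0.7, -2.5]
tool_pos: [393.0, 218.4, 189.9]
tcp_rot: [3.141, -0.0, -1.672]
contact_force: [0.3, -0.4, -1.2]
```

```bash
f='2,4p'; python3 -m crank '[[0,0,0.004,0,0,0],[0,0,0,0,0,0]]'|sed -n $f
python3 -m crank '[[0,0,0.005,0,0,0],[0,0,0,0,0,0]]'|sed -n $f
python3 -m crank '[[0,0,0.005,0,0,0],[0,0,0,0,0,0]]'|sed -n $f
python3 -m crank '[[0,0,0.01,0,0,0],[0,0,0,0,0,0]]'|sed -n $f
```

```text
tool_pos: [393.0, 218.4, 185.9]
tcp_rot: [3.141, -0.0, -1.672]
contact_force: [0.7, 0.2, -2.8]
tool_pos: [392.9, 218.3, 180.8]
tcp_rot: [3.141, -0.0, -1.672]
contact_force: [0.1, -0.2, -2.3]
tool_pos: [393.0, 218.3, 175.8]
tcp_rot: [3.141, -0.0, -1.672]
contact_force: [-0.0, -0.7, -1.8]
tool_pos: [392.6, 218.2, 165.3]
tcp_rot: [3.14, -0.001, -1.672]
contact_force: [-0.2, -0.7, -2.1]
```

```bash
f='2,4p'; python3 -m crank '[[0,0,0.02,0,0,0],[0,0,0.02,0,0,0],[0,0,0.02,0,0,0],[0,0,0.02,0,0,0],[0,0,0,0,0,0]]'|sed -n $f
python3 -m crank '[[0,0,0.012,0,0,0],[0,0,0.006,0,0,0],[0,0,0,0,0,0]]'|sed -n $f
python3 -m crank '[[0,0,0.004,0,0,0],[0,0,0,0,0,0]]'|sed -n $f
python3 -m crank '[[0,0,0.003,0,0,0],[0,0,0,0,0,0]]'|sed -n $f
```

```text
tool_pos: [392.4, 218.1, 85.2]
tcp_rot: [3.139, -0.001, -1.672]
contact_force: [0.1, 0.2, -2.6]
tool_pos: [393.1, 218.4, 68.0]
tcp_rot: [3.141, -0.0, -1.672]
contact_force: [0.6, 0.7, -1.8]
tool_pos: [393.2, 218.4, 64.1]
tcp_rot: [-3.141, -0.0, -1.672]
contact_force: [-0.6, -0.4, -1.4]
tool_pos: [393.1, 218.4, 61.1]
tcp_rot: [-3.141, -0.0, -1.672]
contact_force: [-0.1, -0.5, -2.4]
```

```bash
f='2,4p'; python3 -m crank '[[0,0,0.003,0,0,0],[0,0,0,0,0,0]]'|sed -n $f
python3 -m crank '[[0,0,0.002,0,0,0],[0,0,0,0,0,0]]'|sed -n $f
python3 -m crank '[[0,0,0.001,0,0,0],[0,0,0,0,0,0]]'|sed -n $f
python3 -m crank '[[0,0,0.001,0,0,0],[0,0,0,0,0,0]]'|sed -n $f
```

```text
tool_pos: [393.1, 218.4, 58.0]
tcp_rot: [3.142, -0.0, -1.672]
contact_force: [0.6, -0.1, -2.5]
tool_pos: [393.2, 218.4, 56.1]
tcp_rot: [-3.141, -0.0, -1.672]
contact_force: [-0.2, -0.4, -2.8]
tool_pos: [393.3, 218.4, 55.2]
tcp_rot: [-3.141, 0.0, -1.672]
contact_force: [-0.2, -0.6, -2.5]
tool_pos: [393.3, 218.4, 54.9]
tcp_rot: [-3.141, 0.0, -1.672]
contact_force: [-1.5, -0.9, 6.2]
```

It touched down at the expected height, so I'll release, retreat and check the stack and the rest of the table numerically.

```bash
f='2,6p'; python3 -m crank '[[0,0,0,0,0,0],[0,0,0,0,0,0],[0,0,0,0,0,0],[0,0,0,0,0,0]]' 80|sed -n $f
python3 -m crank '[[0,0,-0.02,0,0,0],[0,0,-0.05,0,0,0],[0,0,-0.05,0,0,0],[0,0,-0.05,0,0,0],[0,0,-0.04,0,0,0]]'|sed -n $f
python3 -m crank '[[0.04,-0.03,0,0,0,0],[0.04,-0.03,0,0,0,0],[0.04,-0.03,0,0,0,0],[0,0,0,0,0,0],[0,0,0,0,0,0]]'|sed -n $f
python3 - <<'E'
from h import *
c=cam("scene");save(c,"s10");s0=cam("top");save(s0,"top4")
# expected features: bracket hole/edge vs image brightness
w_=[np.array([401,293])]
t=np.array([-.1007,-.9949])
H=np.array([401,293.]);n=np.array([-t[1],t[0]])
for nm,a,b,z in[("foot far L",-40,25,37),("foot far R",-40,-25,37),("beyond far",-50,0,37),("edge",75,0,94),("edge L",75,24,94),("edge R",75,-24,94),("beyond edge",88,0,94),("foot mid",30,0,37),("plate side",0,20,22)]:
    P=H+t*a+n*b;q=proj(c,[*P,z]);print(nm,q,c["img"][int(round(q[1])),int(round(q[0]))])
b=load("top1");d=cv2.absdiff(b["img"],s0["img"]).max(2)
for nm,u,v in(("tape",455,150),("jar",206,145),("beaker",190,180)):print(nm,d[v-18:v+19,u-18:u+19].max(), (d[v-18:v+19,u-18:u+19]>40).sum())
print(bot.get_obs()["time"])
E
```

```text
tool_pos: [393.2, 218.4, 54.1]
tcp_rot: [-3.141, -0.0, -1.672]
contact_force: [-0.3, 0.7, -0.2]
grip_width: 73.5
finger_force: 0.0
tool_pos: [393.2, 218.5, 266.4]
tcp_rot: [-3.14, 0.001, -1.672]
contact_force: [0.8, 0.3, -0.0]
grip_width: 73.7
finger_force: 0.0
tool_pos: [470.1, 90.2, 264.0]
tcp_rot: [3.141, 0.0, -1.673]
contact_force: [-0.1, 0.4, -0.6]
grip_width: 73.7
finger_force: 0.0
foot far L [420.6 239.1] [170 167 162]
foot far R [423.4 226. ] [203 200 193]
beyond far [425.4 233.4] [101  98  98]
edge [387.1 210.3] [208 203 197]
edge L [385.3 216.5] [193 189 183]
edge R [388.9 204.3] [207 203 197]
beyond edge [382.8 209.1] [155 159 154]
foot mid [398.9 225.9] [208 204 198]
plate side [406.5 236.7] [93 92 91]
tape 8 0
jar 14 0
beaker 9 0
49.9
```

```bash
python3 -c "
from plant import bot
print(bot.close_job())"
```

```text
the job is handed in; nothing more can be done
None
```

The job is handed in, but no verdict came back. I made three forward strokes with a lift after each and laid the file flat in the tray. The only plate I found was lowered flat onto the guide rod with the bracket on top, both pointing the same way. The tape, jar and beaker have not moved, and the clock was about 50 s.

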